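Seat the phone in the test cradle and lock it

ROBOT

A 6-joint arm with a two-finger parallel gripper is mounted at the origin on a cart in front of the work surface, level with it; the furniture and walls round the work are solid. World frame = base frame: x ahead of the robot, y to its left, z up, the work surface at z = 0. Lengths are in m, angles in rad, forces in N, time in s.
With the tool pointing down it reaches from about 0.35 to 1 m from the base axis. Payload 7.1 kg.
Tool frame: the origin (TCP) lies between the finger pads; the fingertips stand 22 mm ahead of it and the grasp point (between the pads) lies 3 mm ahead of it; x points along the fingers, y is the direction in which the jaws open and shut, and the axes are right-handed (so a half turn about x gives the same grasp; the last joint's range is limited). The gripper opens to 85 mm and grips with 20 to 120 N. Pads are 22 mm wide; open, the fingers measure 114 mm over their backs; the gripper's body (76 mm by 85 mm) begins 54 mm behind the grasp point. The pads swing forward as they close: fully open they stand 13 mm farther back than shut.
Start: joints at [-1.364, 0.423, 1.63, -0, 1.089, -0.019], TCP at [0.14, -0.609, 0.253] pointing down, gripper open.
Joint ranges: [-3, 3], [-0.9, 2.11], [0.09, 2.58], [-1.31, 4.45], [0.11, 2.69], [-2.54, 2.54]. Speed limits (rad/s): [2.39, 2.39, 3.01, 3.14, 3.14, 3.14].

INTERFACE

Orientations are given as a rotation vector (axis times angle).
In Python, from rig import manip gives the robot as it stands. The module is installed in compiled form; this text tells all that it offers. Calls block until the motion is done:
- manip.move_to(position, orientation): joint-space move of the TCP to a pose.
- manip.servo_line(position, orientation=None, rate=0.15): straight line of the TCP; orientation=None keeps the orientation; rate is the mean speed in m/s.
- manip.set_joints(angles): joint-space move.
- manip.command_gripper(opening, f_grip=None): finger opening in m; f_grip is the grip in N (None keeps the last); returns when the fingers have stopped.
- manip.hold(seconds).
- manip.solve_ik(position, orientation): joint angles nearest the present ones, or None.
- manip.camera(name): name is "side" or "top"; returns a dict with "image" (384x512x3 uint8, red, green, blue), "fx", "fy", "cx", "cy" (pixels), "cam_to_world" (4x4, takes a point from camera to world coordinates). Camera axes: x right, y down, z forward; pixel columns grow to the right and rows downward; lengths in m; the calibration is good to about 2 mm. A picture is of the moment at which its call begins. There is no depth.
A pose or a line that the arm cannot do raises manip.IKError and nothing moves.
- manip.sign_off(): hands the job in, once; it reports no verdict.
Readings, each from a call of its own:
- manip.get_time(): time.
- manip.get_joint_positions(): joint angles.
- manip.get_joint_vel(): joint speeds.
- manip.get_tau(): joint torques, N m.
- manip.get_position(): TCP position.
- manip.get_ee_rot(): TCP orientation.
- manip.get_contact_force(): force on the tool from outside, world axes, zero at the start.
- manip.get_torque(): the same for the moment, N m.
- manip.get_width(): finger opening in m.
Only numpy, scipy, OpenCV 4.12 (cv2) and the standard library are available. Lean on these libraries where they do the work, as an engineer would, in place of code of your own. Each camera call takes 0.05 s, during which the arm holds its last target.

TASK

With the fingertips, push the dark phone all the way into the test cradle until it meets the end stop, and only then push the red lock lever to the left, past its first click and on to its far stop, so that the gate stands behind the phone. Do not pick up or lift anything, and leave the tape roll, suction cup, screwdriver and brush beside the cradle where they are.

Things in the scene. Friction and masses are not known exactly. Their poses are not given: they have to be found in the camera images.
- cradle: Test cradle fixed to the mat, aluminium bed with grey rails; origin under the bed, on the mat. Its x axis points into the cradle (the way the phone is pushed, away from the robot, within 0.3 rad), y to the left, z up. Bed top 6 mm above the mat, from x = -66 to 92 mm; rails 18 mm high, 72 mm between them, from x = -66 mm on. The mouth is open toward -x: bare mat before it.
- stop_face (a point): Middle of the rubber cushion on the end stop, which the far end of the phone meets: at cradle x = 71 mm, y = 0, 10 mm above the mat.
- lock_housing (a point): Middle of the top of the fixed lock housing, right of the mouth: 30 mm (cradle x) by 112 mm (cradle y), 20 mm high, at cradle x = -93 to -63 mm, y = -152 to -42 mm. A slot along its top guides the lever.
- phone_center (a point): Centre of the dark phone, 67 mm wide, 140 mm long, 8 mm thick, 0.1 to 0.2 kg, loose, flat on the bed between the rails, long side along cradle x; it starts 30 to 52 mm short of the end stop, sticking out of the mouth. Home, its centre is at cradle x = 1 mm, its near end at -69 mm. It slides with about 1 N; its near end is 6 to 14 mm above the mat.
- lever_paddle (a point): Centre of the red paddle of the lock lever: 26 mm (cradle x) by 10 mm (cradle y) by 26 mm tall, 22 to 48 mm above the mat (centre 35), over the slot in the housing. At cradle x = -78 mm, y = -120 mm + joint value. It moves along the cradle's +y (left) only.
- lock (a joint): Travel of the lock lever in m along cradle +y: 0 open (white mark), 0.027 first click, about half way (yellow mark), 0.050 far stop, locked (green mark). Starts within 4 mm of open. A spring detent holds it at each of the three; about 5 to 9 N is needed to leave one, and past the hump (15 and 40 mm) it snaps on. It stays where it clicks.
- gate_tip (a point): Leading end of the lever's steel gate bar, 10 mm wide, 6 to 16 mm above the mat, at cradle x = -78 mm, y = -40 mm + joint value. It crosses the mouth 4 mm behind the near end of a phone that is home; a phone not home blocks it.
- tape: Roll of brown tape, 68 mm across, 19 mm high, lying flat left of the cradle; origin under its centre. Leave alone.
- sucker: Red suction cup with a ring, 43 mm across, 37 mm high, right of the cradle; origin under its centre. Leave alone.
- driver: Small red and white screwdriver, 102 mm long, 13 mm thick, lying across the cradle's direction, about 50 mm in front of the lock housing; origin under its centre, long along its own y. Leave alone.
- brush_b: Thin brush, 134 mm long, 10 mm thick, lying left of the cradle; origin under its centre, long along its own y. Leave alone.
Not all that is in view belongs to the job. What is shaped like the part that bears phone_center but turquoise is not meant.

How it is judged:
On the way, in this order (a step that is already met when the one before it is completed fails the run):
1. the phone is home against the end stop (within 5 mm) while the lever is still open (x of phone_center in the frame of cradle above -0.004 m and value of joint lock below 0.012 m), for 0.2 s.
2. the lever is at its far stop (past 47 mm of 50) (value of joint lock above 0.047 m), for 0.2 s.
At the end, for the whole second after the job is handed in: The phone lies flat on the bed within 5 mm of the end stop, at rest, and the lock lever has stayed past 47 mm of its 50 mm travel, at the far stop (x of phone_center in the frame of cradle above -0.004 m and z of phone_center in the frame of cradle below 0.014 m and value of joint lock above 0.047 m and linear speed of phone below 0.02 m/s); the robot touches nothing.
It fails at once if the phone is lifted (12 mm) or tipped (0.2 rad) (height (world z) of phone_center above 0.022 m or angle between phone_center's own z axis and vertical above 0.2 rad).
It fails at once if a bystander is moved by more than 20 mm, and so also if it is lifted (distance of any of tape, sucker, driver, brush_b from where it was at the start of the episode above 0.02 m).
It fails at once if the lever leaves its open position while the phone is not home (value of joint lock above 0.015 m and x of phone_center in the frame of cradle below -0.006 m).
It also fails if it takes over 37 s, if anything falls off the work surface, if the arm or the gripper's body presses on something with over 40 N, if the wrist force passes 120 N, or if a joint passes its speed limit or range.

## Working session

There is one attempt and no reset: what is moved stays moved. The work goes in short steps, each a Python script; the robot and the scene stay as the last script left them, time stands still between calls to the robot, and variables do not carry over. Pictures are saved under pics/ and viewed, and the job is handed in when it is done.

```bash
mkdir -p pics; ls; python3 - <<'E'
from rig import manip
import cv2,pickle
print(manip.get_time())
for n in("top","side"):
    c=manip.camera(n); pickle.dump(c,open(f"{n}0.pkl","wb"))
    cv2.imwrite(f"pics/{n}0.png",c["image"][...,::-1]); print(n,c["fx"],c["fy"],c["cx"],c["cy"],c["cam_to_world"].round(3).tolist())
print(manip.get_ee_rot(),manip.get_width(),manip.get_contact_force())
E
```

```text
pics
0.0
top 437.292234191746 437.292234191746 256.1328913992663 188.93485402668617 [[0.001, -0.988, 0.153, 0.397], [-1.0, 0.001, 0.014, 0.098], [-0.014, -0.153, -0.988, 0.901], [0.0, 0.0, 0.0, 1.0]]
side 395.2935395653624 395.2935395653624 259.93011044887925 187.59576468601526 [[-0.94, -0.164, 0.298, 0.303], [-0.34, 0.405, -0.849, 0.832], [0.018, -0.899, -0.437, 0.427], [0.0, 0.0, 0.0, 1.0]]
[ 2.1024039   0.23991553 -2.1026789 ] 0.08571190847719075 [-0.10973013 -0.61141852 -0.30495559]
```

View pics/top0.png

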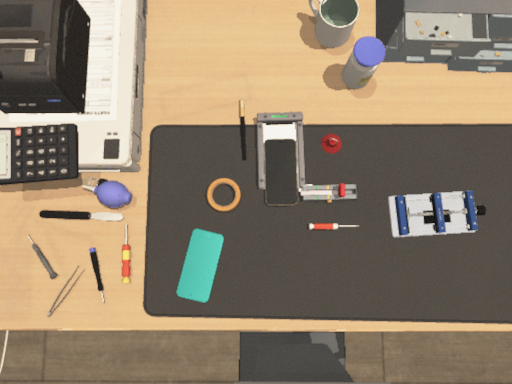

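View pics/side0.png

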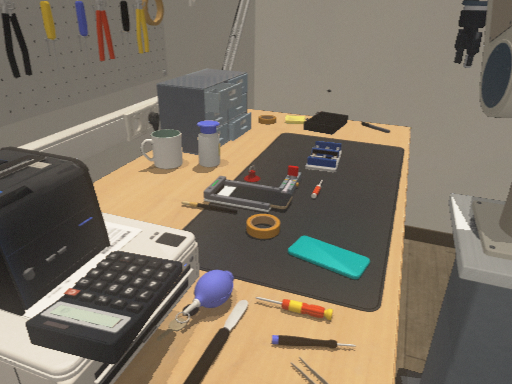

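The top view shows these look-alikes:
- **Phone:** the dark phone in the cradle is at (281,172). The turquoise decoy at (200,265) is not meant.
- **Red parts:** the lever paddle is at (342,190), the suction cup at (331,144) and the screwdriver at (323,227).

I choose the dark phone and the paddle on the lock housing, and check both in a close crop.

```bash
python3 - <<'E'
import cv2
a=cv2.imread("pics/top0.png")[95:245,230:370]
cv2.imwrite("pics/crop0.png",cv2.resize(a,None,fx=4,fy=4,interpolation=cv2.INTER_CUBIC)[:600])
b=cv2.imread("pics/side0.png")[150:230,180:330]
cv2.imwrite("pics/crop1.png",cv2.resize(b,None,fx=5,fy=5,interpolation=cv2.INTER_CUBIC))
E
```

```text
(no output)
```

View pics/crop0.png

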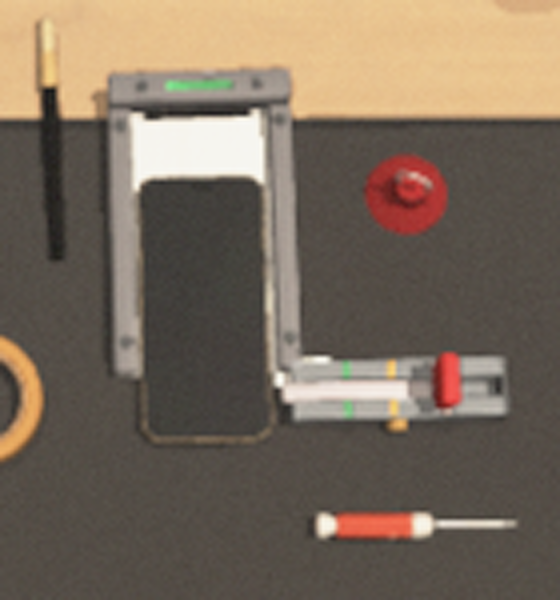

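View pics/crop1.png

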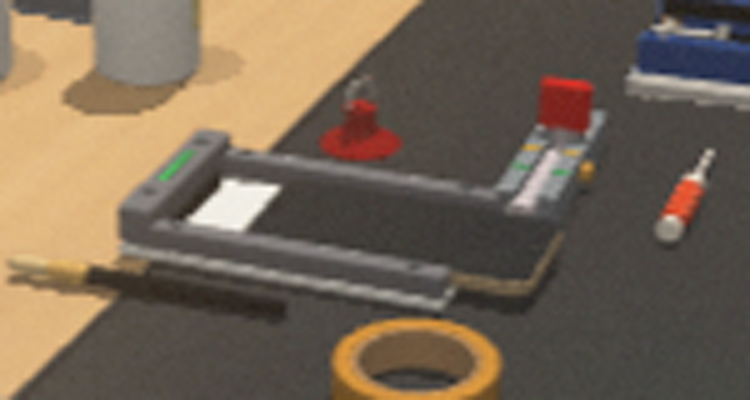

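The crops confirm both: the dark phone lies between the grey rails and sticks out of the mouth, with its near end at about (281,205). The red paddle at (342,190) stands on the slotted housing at the open end. Next I measure positions.

```bash
cat > h.py <<'E'
import numpy as np,cv2,pickle
def ray(c,u,v):
    T=c["cam_to_world"];d=T[:3,:3]@np.array([(u-c["cx"])/c["fx"],(v-c["cy"])/c["fy"],1]);return T[:3,3],d
def onz(c,u,v,z):
    o,d=ray(c,u,v);return o+d*(z-o[2])/d[2]
def tri(c1,p1,c2,p2):
    o1,d1=ray(c1,*p1);o2,d2=ray(c2,*p2)
    s=np.linalg.lstsq(np.c_[d1,-d2],o2-o1,rcond=None)[0]
    a=o1+s[0]*d1;b=o2+s[1]*d2;return (a+b)/2,np.linalg.norm(a-b)
def redblobs(im,box):
    h=cv2.cvtColor(im,cv2.COLOR_RGB2HSV);m=((h[...,0]<8)|(h[...,0]>172))&(h[...,1]>150)&(h[...,2]>80)
    M=np.zeros(m.shape,np.uint8);x0,y0,x1,y1=box;M[y0:y1,x0:x1]=m[y0:y1,x0:x1]
    n,l,s,ce=cv2.connectedComponentsWithStats(M);return [(s[i].tolist(),ce[i].round(1).tolist()) for i in range(1,n) if s[i,4]>15]
E
python3 - <<'E'
from h import *
t=pickle.load(open("top0.pkl","rb"));s=pickle.load(open("side0.pkl","rb"))
C=lambda x,y,z:onz(t,230+(x-1.5)/4,95+(y-1.5)/4,z).round(4)
for n,x,y,z in [("railL in far",133,112,.018),("railL in near",140,375,.018),("railL out far",110,112,.018),("railL out near",113,375,.018),("railR in far",268,112,.018),("railR in near",278,365,.018),("railR out far",291,100,.018),("railR out near",299,357,.018),
 ("hTL",293,358,.02),("hTR",505,357,.02),("hBR",507,412,.02),("hBL",295,418,.02),("phone far",205,178,.014),("phone nearL",158,440,.014),("phone nearR",262,440,.014)]: print(n,C(x,y,z))
T=redblobs(t["image"],(300,120,370,240));S=redblobs(s["image"],(230,150,330,205));print(T);print(S)
E
```

```text
railL in far [0.674  0.0965 0.018 ]
railL in near [0.5347 0.0931 0.018 ]
railL out far [0.674  0.1086 0.018 ]
railL out near [0.5347 0.1069 0.018 ]
railR in far [0.6737 0.026  0.018 ]
railR in near [0.5398 0.0226 0.018 ]
railR out far [0.6802 0.0139 0.018 ]
railR out near [0.5439 0.0118 0.018 ]
hTL [0.5431 0.0151 0.02  ]
hTR [ 0.5435 -0.0927  0.02  ]
hBR [ 0.5152 -0.0928  0.02  ]
hBL [0.5122 0.0146 0.02  ]
phone far [0.6394 0.059  0.014 ]
phone nearL [0.5017 0.084  0.014 ]
phone nearR [0.5017 0.031  0.014 ]
[([321, 134, 21, 19, 275], [331.0, 143.5]), ([339, 183, 6, 14, 72], [341.3, 189.8]), ([314, 223, 19, 7, 114], [322.6, 225.8])]
[([288, 165, 10, 11, 96], [292.5, 170.1]), ([244, 170, 16, 12, 111], [251.8, 176.9]), ([313, 186, 8, 9, 41], [316.5, 189.6])]
```

```bash
cat >> h.py <<'E'
from scipy.spatial.transform import Rotation as R
YAW=.016;O=np.array([.605,.0597,0])
cy,sy=np.cos(YAW),np.sin(YAW);RC=np.array([[cy,-sy,0],[sy,cy,0],[0,0,1]])
W=lambda x,y,z:O+RC@np.array([x,y,z])
def ori(sgn=1):
    X=np.array([0,0,-1.]);Y=sgn*RC[:,1];return R.from_matrix(np.c_[X,Y,np.cross(X,Y)]).as_rotvec()
E
python3 - <<'E'
from h import *
from rig import manip
t=pickle.load(open("top0.pkl","rb"));s=pickle.load(open("side0.pkl","rb"))
print("paddle",tri(t,(341.3,189.8),s,(292.5,170.1)),"expected",W(-.078,-.12,.035), onz(t,341.3,189.8,.046))
print("sucker",onz(t,331,143.5,.005),"driver",onz(t,323,226,.006))
print(R.from_rotvec(manip.get_ee_rot()).as_matrix().round(2))
for sg in(1,-1):
  for p in [(-.135,0,.029),(-.07,0,.029),(-.078,-.16,.055)]: print(sg,p,W(*p).round(4),np.round(manip.solve_ik(W(*p),ori(sg)),2))
E
```

```text
paddle (array([ 0.52989784, -0.06028158,  0.03291377]), np.float64(0.0012016813139462802)) expected [ 0.5289299  -0.06153259  0.035     ] [ 0.52730382 -0.05800524  0.046     ]
sucker [ 0.63208844 -0.04668655  0.005     ] driver [ 0.45871937 -0.02590741  0.006     ]
[[-0.    0.22 -0.97]
 [ 0.   -0.97 -0.22]
 [-1.   -0.   -0.  ]]
1 (-0.135, 0, 0.029) [0.47   0.0575 0.029 ] [ 0.1   0.61  2.06 -0.    0.47 -1.49]
1 (-0.07, 0, 0.029) [0.535  0.0586 0.029 ] [ 0.09  0.66  1.92 -0.    0.57 -1.5 ]
1 (-0.078, -0.16, 0.055) [ 0.5296 -0.1015  0.055 ] [-0.21  0.61  1.92 -0.    0.62 -1.8 ]
-1 (-0.135, 0, 0.029) [0.47   0.0575 0.029 ] [ 0.1   0.61  2.06 -0.    0.47  1.65]
-1 (-0.07, 0, 0.029) [0.535  0.0586 0.029 ] [ 0.09  0.66  1.92 -0.    0.57  1.64]
-1 (-0.078, -0.16, 0.055) [ 0.5296 -0.1015  0.055 ] [-0.21  0.61  1.92 -0.    0.62  1.34]
```

```bash
python3 - <<'E'
from h import *
from rig import manip
manip.command_gripper(0.0,30)
p=W(-.13,0,.12);manip.move_to(p,ori(-1));print(manip.get_time())
manip.servo_line(W(-.13,0,.05),rate=.12)
f0=manip.get_contact_force();print(manip.get_position(),f0)
for z in(.042,.037,.033,.031):
    manip.servo_line(W(-.13,0,z),rate=.05);f=manip.get_contact_force()-f0;print(z,f.round(2),manip.get_position().round(4))
    if f[2]>2: break
print(manip.get_time(),manip.get_width())
for n in("top","side"):
    c=manip.camera(n);cv2.imwrite(f"pics/{n}1.png",c["image"][...,::-1])
a=cv2.imread("pics/side1.png")[150:260,180:330];cv2.imwrite("pics/s1c.png",cv2.resize(a,None,fx=5,fy=5,interpolation=cv2.INTER_CUBIC))
E
```

```text
3.5417
[0.47527594 0.05753374 0.05021122] [ 0.11780563 -0.29046466 -0.66401672]
0.042 [-0.56  0.87  1.05] [0.475  0.0576 0.0421]
0.037 [-0.96  0.37 -0.57] [0.4748 0.0576 0.0368]
0.033 [-0.6   1.14  1.09] [0.4748 0.0576 0.0327]
0.031 [-0.6   0.56  0.89] [0.475  0.0576 0.0309]
5.3333 3.73804569249312e-05
```

View pics/s1c.png

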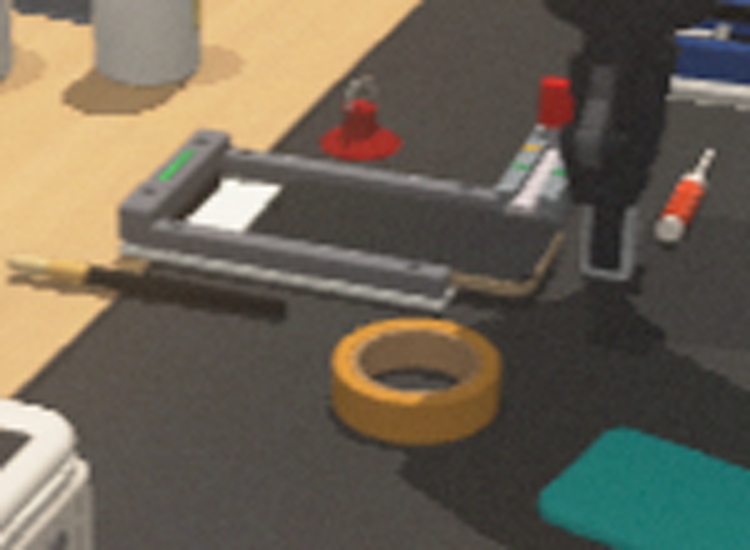

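The gripper stands just behind the phone's near end with the tip about 9 mm above the mat, and nothing is touched. Now a guarded push.

```bash
python3 - <<'E'
from h import *
from rig import manip
f0=manip.get_contact_force()
manip.servo_line(W(-.130,0,.030),rate=.05)
manip.servo_line(W(-.110,0,.030),rate=.08)
x=-.110
while x<-.070:
    x+=.004 if x<-.09 else .002
    manip.servo_line(W(x,0,.030),rate=.05)
    f=np.mean([manip.get_contact_force() for _ in range(3)],0)-f0
    print(round(x,4),f.round(1),(RC.T@(manip.get_position()-O)).round(4))
    if f[0]<-7: break
print(manip.get_time())
for n in("top","side"):
    c=manip.camera(n);pickle.dump(c,open(n+"2.pkl","wb"));cv2.imwrite(f"pics/{n}2.png",c["image"][...,::-1])
a=cv2.imread("pics/side2.png")[150:230,180:330];b=cv2.imread("pics/top2.png")[95:175+70,230:370]
cv2.imwrite("pics/c2.png",cv2.resize(a,None,fx=5,fy=5,interpolation=cv2.INTER_CUBIC))
cv2.imwrite("pics/d2.png",cv2.resize(b,None,fx=4,fy=4,interpolation=cv2.INTER_CUBIC))
E
```

```text
-0.106 [-1.2 -1.  -0.5] [-0.106 -0.     0.03 ]
-0.102 [ 0.7  0.4 -1.7] [-0.1017  0.      0.03  ]
-0.098 [-0.7  0.5 -1.3] [-0.0975  0.      0.0301]
-0.094 [-0.5 -1.6 -0.4] [-0.0934  0.      0.0301]
-0.09 [-0.4 -0.2 -1.2] [-0.0894  0.      0.0301]
-0.088 [-1.  -1.  -0.5] [-0.0879  0.      0.03  ]
-0.086 [-1.7 -0.6 -0.7] [-0.0858 -0.      0.03  ]
-0.084 [-0.7 -0.2 -0.5] [-0.0837  0.      0.03  ]
-0.082 [-0.2  0.2 -1.8] [-0.0816  0.      0.03  ]
-0.08 [-5.7 -0.6  2.9] [-0.0812 -0.0001  0.0298]
-0.078 [-9.8 -1.4  7.2] [-0.081  -0.0001  0.0297]
8.8333
```

View pics/d2.png

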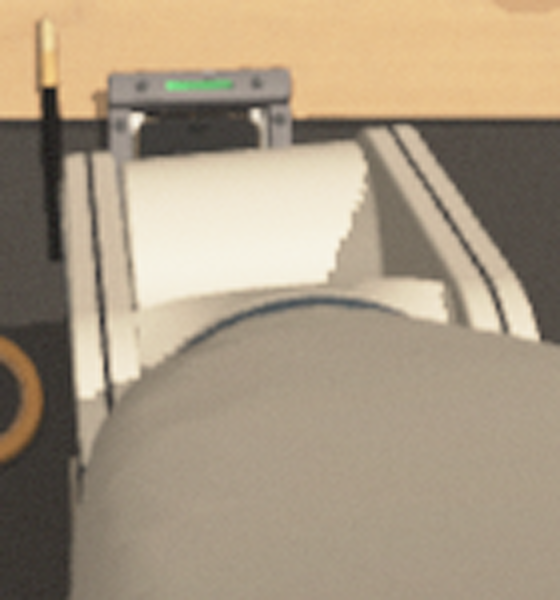

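View pics/c2.png

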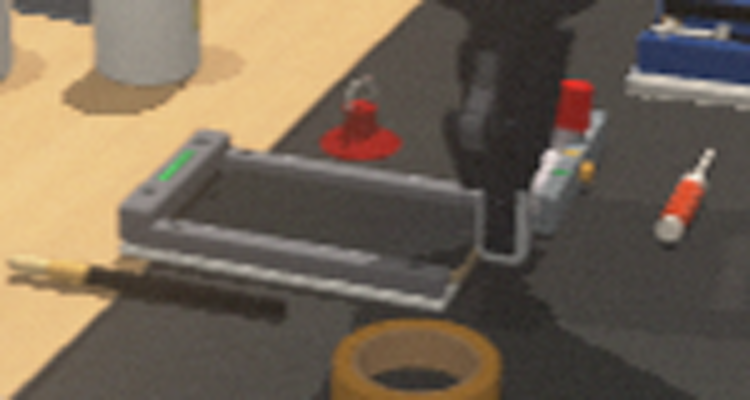

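The far end of the phone looks flush with the stop and the force jumped at the expected place. I back off and check.

```bash
python3 - <<'E'
from h import *
from rig import manip
manip.servo_line(W(-.115,0,.030),rate=.12)
manip.servo_line(W(-.125,0,.12),rate=.2)
manip.move_to(W(-.078,-.19,.12),ori(-1))
print(manip.get_time(),manip.get_contact_force().round(1))
for n in("top","side"):
    c=manip.camera(n);pickle.dump(c,open(n+"3.pkl","wb"));cv2.imwrite(f"pics/{n}3.png",c["image"][...,::-1])
a=cv2.imread("pics/side3.png")[150:230,180:330];b=cv2.imread("pics/top3.png")[95:245,230:370]
cv2.imwrite("pics/c3.png",cv2.resize(a,None,fx=5,fy=5,interpolation=cv2.INTER_CUBIC))
cv2.imwrite("pics/d3.png",cv2.resize(b,None,fx=4,fy=4,interpolation=cv2.INTER_CUBIC))
E
```

```text
10.7917 [-0.1  0.1 -0.6]
```

View pics/d3.png

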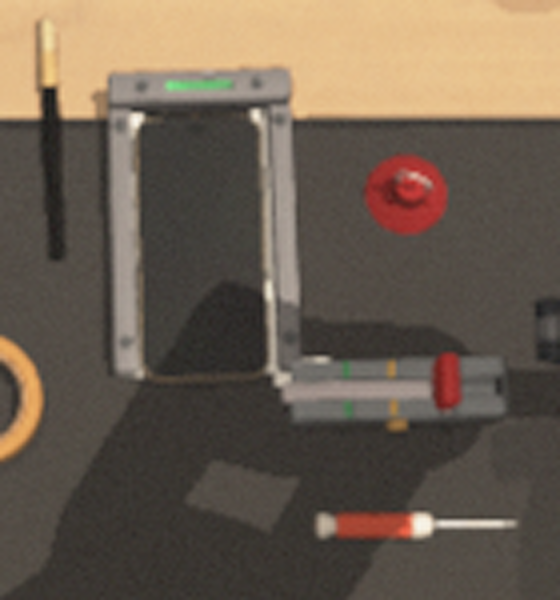

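View pics/c3.png

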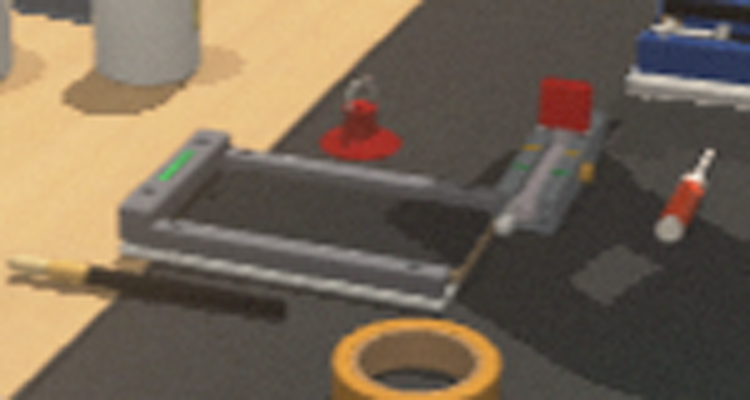

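The phone is home: its near end is at about (265,190) full-image, level with the rail ends, and the white bed is no longer visible at the stop. The lever is still open. Next I push the lever left.

```bash
python3 - <<'E'
from h import *
from rig import manip
manip.servo_line(W(-.078,-.172,.12),rate=.2)
manip.servo_line(W(-.078,-.172,.049),rate=.12)
f0=np.mean([manip.get_contact_force() for _ in range(5)],0);print(f0.round(1))
manip.servo_line(W(-.078,-.150,.049),rate=.08)
y=-.150
while y<-.080:
    y+=.003
    manip.servo_line(W(-.078,y,.049),rate=.06)
    f=np.mean([manip.get_contact_force() for _ in range(3)],0)-f0
    p=RC.T@(manip.get_position()-O)
    print(round(y,4),f.round(1),p.round(4))
    if f[1]<-25 or (f[1]<-14 and p[1]>-.096): break
print(manip.get_time())
for n in("top","side"):
    c=manip.camera(n);pickle.dump(c,open(n+"4.pkl","wb"));cv2.imwrite(f"pics/{n}4.png",c["image"][...,::-1])
a=cv2.imread("pics/side4.png")[150:230,180:330]
cv2.imwrite("pics/c4.png",cv2.resize(a,None,fx=5,fy=5,interpolation=cv2.INTER_CUBIC))
E
```

```text
[0.9 0.7 0.1]
-0.147 [-2.  -0.9 -0.1] [-0.078 -0.147  0.049]
-0.144 [-1.  -0.5 -0.4] [-0.078  -0.1439  0.049 ]
-0.141 [-0.8 -0.3 -0.2] [-0.078  -0.1409  0.049 ]
-0.138 [-1.4 -0.8  0.1] [-0.078  -0.1378  0.049 ]
-0.135 [-1.6 -0.8 -1. ] [-0.078  -0.1348  0.049 ]
-0.132 [-0.2 -3.3 -0.4] [-0.078  -0.1321  0.049 ]
-0.129 [-1.8 -4.9 -0.4] [-0.078  -0.1292  0.049 ]
-0.126 [-1.3 -2.7  0.2] [-0.078  -0.1259  0.049 ]
-0.123 [-0.1 -1.2  1. ] [-0.0781 -0.1226  0.049 ]
-0.12 [-0.8 -1.9 -0.6] [-0.078  -0.1197  0.049 ]
-0.117 [-0.7 -0.4 -0.4] [-0.078  -0.1168  0.049 ]
-0.114 [-0.1 -1.  -1.1] [-0.078  -0.1138  0.049 ]
-0.111 [-0.4  0.  -0.4] [-0.078  -0.1108  0.049 ]
-0.108 [-1.9 -0.5 -0.4] [-0.078  -0.1078  0.049 ]
-0.105 [-1.1 -5.8 -0.7] [-0.078  -0.1053  0.049 ]
-0.102 [-1.3 -3.6 -0.6] [-0.078 -0.102  0.049]
-0.099 [-1.  -1.3 -0.3] [-0.078  -0.0986  0.049 ]
-0.096 [-1.3 -1.2  0.3] [-0.078  -0.0957  0.049 ]
-0.093 [ 0.3 -1.4 -0.9] [-0.078  -0.0928  0.049 ]
-0.09 [-1.3 -0.2 -0.3] [-0.078  -0.0899  0.049 ]
-0.087 [ -1.5 -10.3  -0.2] [-0.0779 -0.088   0.0491]
-0.084 [ -2.8 -27.6  -0.3] [-0.0779 -0.0873  0.0491]
17.8083
```

View pics/c4.png

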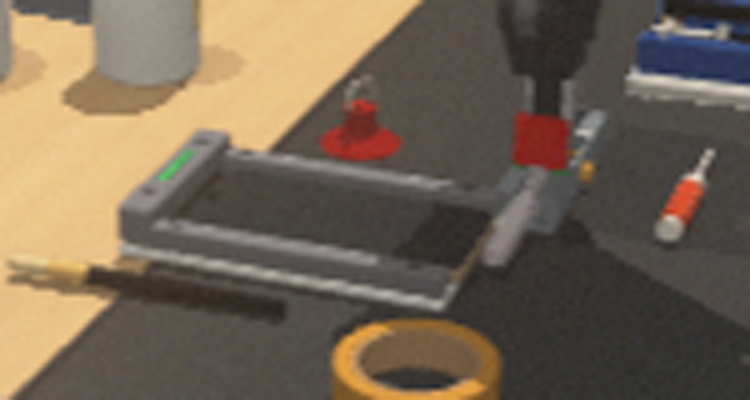

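The force shows two humps and then a hard stop, and the gate bar reaches across behind the phone. I retreat and check with the view clear.

```bash
python3 - <<'E'
from h import *
from rig import manip
manip.servo_line(W(-.078,-.120,.049),rate=.12)
manip.servo_line(W(-.078,-.150,.13),rate=.2)
manip.move_to(W(-.078,-.26,.16),ori(-1))
print(manip.get_time(),manip.get_contact_force().round(1))
C=[]
for n in("top","side"):
    c=manip.camera(n);C.append(c);pickle.dump(c,open(n+"5.pkl","wb"));cv2.imwrite(f"pics/{n}5.png",c["image"][...,::-1])
b=cv2.imread("pics/top5.png")[95:245,230:370]
cv2.imwrite("pics/d5.png",cv2.resize(b,None,fx=4,fy=4,interpolation=cv2.INTER_CUBIC))
T=redblobs(C[0]["image"],(300,120,370,240));S=redblobs(C[1]["image"],(230,150,330,205));print(T,S)
for a in T:
  for q in S:
    p,e=tri(C[0],a[1],C[1],q[1])
    if e<.01: print(a[1],q[1],(RC.T@(p-O)).round(4),round(e,4))
E
```

```text
19.475 [-0.3  0.3  0.2]
[([322, 134, 20, 19, 272], [331.0, 143.5]), ([315, 184, 6, 14, 68], [317.1, 190.4]), ([314, 223, 19, 7, 113], [322.7, 225.8])] [([244, 170, 16, 12, 112], [251.8, 176.9]), ([283, 173, 11, 11, 103], [287.7, 177.7]), ([313, 186, 7, 9, 41], [316.4, 189.9])]
[331.0, 143.5] [251.8, 176.9] [ 0.0273 -0.1071  0.0017] 0.0021
[317.1, 190.4] [287.7, 177.7] [-0.0775 -0.0704  0.0325] 0.0008
[322.7, 225.8] [316.4, 189.9] [-0.1472 -0.0826  0.0064] 0.0001
```

View pics/d5.png

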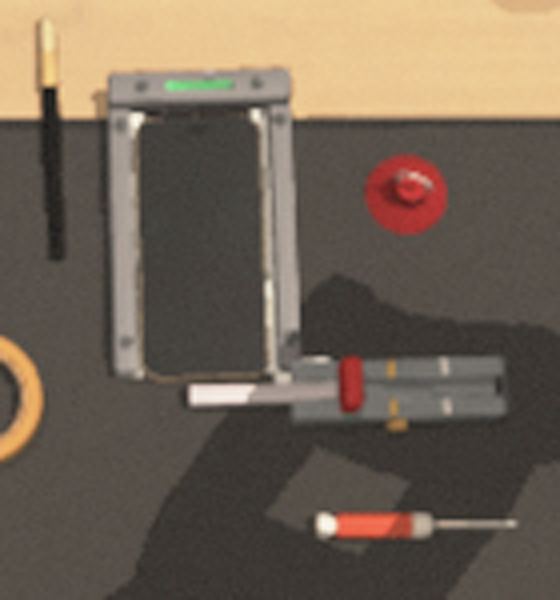

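The paddle is now at cradle y = -70 mm, covering the green mark at (317,190), so the joint is at about 50 mm. The gate stands behind the phone, the phone is home, and the bystanders have not moved. I hand the job in.

```bash
python3 - <<'E'
from rig import manip
manip.sign_off();print(manip.get_time())
E
```

```text
the job is handed in; nothing more can be done
the job is handed in; nothing more can be done
```

The dark phone is pushed fully into the cradle and the red lever is at its far stop. I handed the job in shortly after 19.5 s, well inside the 37 s limit; no verdict is reported.

- **Phone:** I pushed it in with closed fingertips until the force rose to about 10 N, within 1 mm of where I expected the stop. With the arm clear, its near end measured about -71 mm in the cradle (home is -69 mm), so its centre was about 2 mm short of nominal. That is inside the 5 mm limit, and the lever was still open then. During that final press I also read about 7 N upward on the tool. I didn't find the cause, and the phone lay flat in the later views.
- **Lever:** I pushed it left through two force humps of about 5 to 6 N and on to a hard stop at about 28 N. Afterwards the two camera views put the paddle at y = -70.4 mm, so the lever had travelled about 49.6 mm of its 50 mm. It covers the green mark, and the gate stands behind the phone.
- **Bystanders:** the suction cup and screwdriver are within a pixel of where they started, and the tape roll and brush look unmoved in the top view. The gripper was clear of everything, with near-zero contact force.

No check failed.

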